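Switch on the bicycle lamps in order

ROBOT

A 6-joint arm with a two-finger parallel gripper is mounted at the origin on the work surface. World frame = base frame: x ahead of the robot, y to its left, z up, the work surface at z = 0. Lengths are in mm, angles in degrees, forces in N, time in s.
With the tool pointing down it reaches from about 350 to 850 mm from the base axis. Payload 8.1 kg.
Tool frame: the origin (TCP) lies between the finger pads; the fingertips stand 22 mm ahead of it and the grasp point (between the pads) lies 3 mm ahead of it; z points along the fingers, y is the line along which they close (so a half turn about z gives the same grasp; the last joint's range is limited). The gripper opens to 85 mm and grips with 20 to 120 N. Pads are 22 mm wide; open, the fingers measure 114 mm over their backs; the gripper's body (76 mm by 85 mm) begins 54 mm behind the grasp point. The pads swing forward as they close: fully open they stand 13 mm farther back than shut.
Start: joints at [-75.08, 7.471, 85.268, -0, 87.261, -4.893], TCP at [203.39, -564.48, 253.292] pointing down, gripper open.
Joint ranges: [-169.43, 169.43], [-51.17, 129.36], [1.28, 143.12], [-76.62, 256.62], [0, 156.53], [-152.29, 152.29]. Speed limits (degrees/s): [136.94, 136.94, 159.86, 180, 180, 180].

INTERFACE

Orientations are given as [roll, pitch, yaw] about the fixed x, y, z axes, in that order (R = Rz(yaw) Ry(pitch) Rx(roll)).
In Python, from bench import r, vision gives the robot as it stands.
- The arm moves only by the tool step_arm, never from a script. Its argument "targets" is a list that holds one entry, the list of rows, each a list of 6 numbers: the shift along the world's x, y, z in mm, then the turn, a rotation vector about the world's x, y, z in rad. In form: [[[x, y, z, rx, ry, rz], ...]]. A call has 1 to 12 rows; each row is the pose to reach, as a shift and turn from the pose commanded when the call began; what a row does not reach only later rows make up. A row lasts 1/12 s, in which the tool goes at most 41.7 mm and 7.16 degrees, less where a joint would pass 70% of its speed; a pose out of reach is approached as far as the arm can. A call with a gripper value outside its range is refused whole. "fingers" is the gripper's target within -1 to 1 (shut at 1, half-way at 0, fully open at -1), set as the call begins (left out, the last holds). The fingers move at their own pace and stop on an object; "newtons" is the grip in N (left out, the last holds). Time passes only in rows, so rows that repeat a pose let the fingers close. It gives the time, the measured TCP pose, the force, the opening and the grip force at its end, in the units of the state.
- r.sense(): the state, without advancing time (a new reading comes with each control period).
- vision.snapshot(name): name is "scene" or "top" or "wrist"; returns a dict with "img" (480x640x3 uint8, blue, green, red), "mtx" (3x3 intrinsics, pixels), "eye" and "attitude" of the camera in the world. Camera axes: x right, y up, looking along -z (the intrinsics and any distortion apply to the point x, -y, -z); pixel columns grow to the right and rows downward; lengths in mm; the calibration is good to about 2 mm. The wrist camera is an equidistant fisheye: a pixel r from the principal point sees the ray r / f radians off the axis. A picture is of the moment at which its call begins. There is no depth.
- r.hand_in(): hands the job in; it is judged then, once.
The state is a dict: "time": time; "joint_pos": joint angles; "qd": joint speeds; "joint_efforts": joint torques, N m; "tool_pos": TCP position; "tcp_rot": TCP orientation; "ft_force": force on the tool from outside, world axes, zero at the start; "wrist_torque": the same for the moment, N m; "finger_gap": finger opening in mm; "grip_force": force on a finger pad.
Only numpy, scipy, OpenCV 4.12 (cv2) and the standard library are available. Lean on these libraries where they do the work, as an engineer would, in place of code of your own. Each camera call takes 0.05 s, during which the arm holds its last target. There are 200 camera calls.

TASK

Check the bicycle lamps before the evening ride: with a fingertip, lightly press the button on top of the headlamp, then the one on the tail lamp, then the one on the helmet lamp, pressing each button right down so that it stays in, before going on to the next. Do not lift, push away or tip the lamps, and leave everything else on the board as it is.

Things in the scene. Friction and masses are not known exactly. Their poses are not given: they have to be found in the camera images.
- headlamp: bicycle headlamp lying level, loose, about 180 g: a round black barrel 42 mm across and 102 mm long along its x axis on a rubber foot 80 by 40 mm, with a wider 52 mm metal ring and lens at its -x end. Origin under the barrel's middle on the board's surface, z up. Its flat top pad is 54 mm high; the button is 20 mm towards +x (away from the lens).
- headlamp_button (a point): headlamp button, 18 mm across: a plain grey cylinder with a springy cap, standing 13 mm proud of the lamp when off and 7 mm when on. This point is the centre of its top and goes down with it, 67 mm above the board when off.
- headlamp_switch (a joint): travel of the headlamp button straight down, in m: 0 off (up), 0.006 right down against its stop (on). It moves at about 3 N, has no return spring and stays where it is left; after that the cap alone gives up to 5 mm more, its force rising from 3 to 13 N, and springs back when let go. 0.004 or more counts as on. Pressing with more than 25 N is too hard.
- tail_lamp: bicycle tail lamp, loose, about 120 g: an upright black block 36 mm along x, 62 mm along y, 42 mm high, ribbed clear lens on its -x face, clip on its +x face. Origin under its centre on the board's surface, z up. The button is on the top, 14 mm towards +y from the middle.
- tail_lamp_button (a point): tail lamp button, 18 mm across: a plain grey cylinder with a springy cap, standing 13 mm proud of the lamp when off and 7 mm when on. This point is the centre of its top and goes down with it, 55 mm above the board when off.
- tail_lamp_switch (a joint): travel of the tail lamp button, same behaviour and values as headlamp_switch.
- helmet_lamp: helmet lamp, loose, about 80 g: a low flat-topped black round puck 50 mm across and 24 mm high with a metal band round it, a small clear window on its -x side, and a thin mounting ear (6 mm high) to each side along y, 78 mm over both. Origin under its centre on the board's surface, z up. The button is in the middle of its top.
- helmet_lamp_button (a point): helmet lamp button, 18 mm across: a plain grey cylinder with a springy cap, standing 13 mm proud of the lamp when off and 7 mm when on. This point is the centre of its top and goes down with it, 37 mm above the board when off.
- helmet_lamp_switch (a joint): travel of the helmet lamp button, same behaviour and values as headlamp_switch.
- jar: bystander, loose: glass jar with a twist cap, 68 mm across, 80 mm high, no button. Origin under its centre.
- bell: bystander, loose: black domed bicycle bell, 64 mm across, 42 mm high, smooth and without a button on top, steel thumb tab to 52 mm from the centre towards its -x; a bell, not a lamp. Origin under its centre.
- tire_levers: bystander, loose: clipped pair of flat red plastic tire levers, 112 mm long along x, 38 mm wide, up to 12 mm high. Origin at mid-width on the board, under the levers.
- tray: bystander, fixed: white open tray 200 mm (x) by 150 mm (y), 32 mm high, pulled out towards -x from a teak cubby 190 mm wide and 66 mm high at its +x end. Origin under the tray's centre, on the board.
- brake_pad1: bystander, loose in the tray: brake pad 52 by 14 by 12 mm. Origin under its centre.
- brake_pad2: bystander, the same brake pad beside the first.
- bracket_tool: bystander, loose in the tray: flat steel bottom bracket tool, about 107 mm long along x with a 42 mm round head at +x, 14 mm high. Origin under it, 36 mm from the middle of the head.
Mind the look-alikes: they are no part of the job. Leave any brown look-alike of the helmet_lamp alone.

How it is judged (in metres and radians):
On the way, in this order (a step that is already met when the one before it is completed fails the run):
1. the headlamp button is down and stays down, the other two still up (value of joint headlamp_switch above 0.004 m and value of joint each of tail_lamp_switch, helmet_lamp_switch below 0.002 m), for 0.1 s.
2. then the tail lamp button is down too, the helmet lamp's still up (value of joint each of headlamp_switch, tail_lamp_switch above 0.004 m and value of joint helmet_lamp_switch below 0.002 m), for 0.1 s.
3. then the helmet lamp button is down as well (value of joint each of headlamp_switch, tail_lamp_switch, helmet_lamp_switch above 0.004 m), for 0.1 s.
At the end, for the whole second after the job is handed in: all three lamp buttons are down by at least 4 of their 6 mm; the lamps are at rest, upright within 0.15 rad and within 15 mm of where they stood; jar, bell, tire levers, brake pads and bracket tool within 20 mm of where they were (all of step 3 and distance of each of headlamp, tail_lamp, helmet_lamp from where it was at the start of the episode below 0.015 m and angle between each of headlamp, tail_lamp, helmet_lamp's own z axis and vertical below 0.15 rad and linear speed of each of headlamp, tail_lamp, helmet_lamp below 0.02 m/s and distance of each of jar, bell, tire_levers, brake_pad1, brake_pad2, bracket_tool from where it was at the start of the episode below 0.02 m); the robot touches nothing.
It fails at once if a lamp button pressed out of order ((value of joint tail_lamp_switch above 0.002 m and value of joint headlamp_switch below 0.004 m) or (value of joint helmet_lamp_switch above 0.002 m and value of joint tail_lamp_switch below 0.004 m)).
It fails at once if a lamp is lifted, pushed away (more than 15 mm) or tipped (distance of any of headlamp, tail_lamp, helmet_lamp from where it was at the start of the episode above 0.015 m or height (world z) of any of headlamp, tail_lamp, helmet_lamp above 0.006 m or angle between any of headlamp, tail_lamp, helmet_lamp's own z axis and vertical above 0.3 rad).
It fails at once if a lamp is pressed too hard (over 25 N) (contact force between any of the fingers, the arm and headlamp above 25 N or contact force between any of the fingers, the arm and tail_lamp above 25 N or contact force between any of the fingers, the arm and helmet_lamp above 25 N).
It fails at once if a bystander is moved more than 20 mm (distance of any of jar, bell, tire_levers, brake_pad1, brake_pad2, bracket_tool from where it was at the start of the episode above 0.02 m).
It also fails if it takes over 56 s, if anything falls off the work surface, if the arm or the gripper's body presses on something with over 40 N, if the wrist force passes 120 N, or if a joint passes its speed limit or range.

## Working session

There is one attempt and no reset: what is moved stays moved. The work goes in short steps, Python scripts to look and compute and a tool call to move; the robot and the scene stay as the last step left them, time stands still between calls to the robot, and variables do not carry over. Pictures are saved under pics/ and viewed, at most 10 in all, crops included, and the job is handed in when it is done.

Besides the shell and the picture viewer there is one more tool, called after ">>>" by a JSON object that holds its "op" and its "data", one argument or row to a line. step_arm: Moves the arm, as the interface text tells. Its arguments: {"type":"object","properties":{"targets":{"type":"array"},"fingers":{"type":"number"},"newtons":{"type":"number"}},"required":["targets"]}

```bash
mkdir -p pics; cat > h.py <<'E'
import numpy as np,cv2,json,sys
def save(s,n):
    cv2.imwrite(f'pics/{n}.png',s['img']); np.savez(f'pics/{n}.npz',**{k:np.array(v) for k,v in s.items()})
E
python3 - <<'E'
from bench import r,vision
from h import *
for n in('top','scene'):
    s=vision.snapshot(n);save(s,n)
    print(n,{k:v for k,v in s.items() if k!='img'})
print(r.sense())
E
```

```text
top {'mtx': array([[436.08544938,   0.        , 321.22693402],
       [  0.        , 436.08544938, 235.19691244],
       [  0.        ,   0.        ,   1.        ]]), 'eye': array([ 513.65900339,  -62.73891769, 1015.80689811]), 'attitude': array([  3.65541168,   1.35484704, -91.3407296 ])}
scene {'mtx': array([[518.96407898,   0.        , 318.17256175],
       [  0.        , 518.96407898, 241.32369791],
       [  0.        ,   0.        ,   1.        ]]), 'eye': array([ 984.88788938, -724.53770287,  731.53574867]), 'attitude': array([49.79621099,  0.92656185, 28.88730253])}
{'time': 0.1, 'joint_pos': array([-7.50808776e+01,  7.51176578e+00,  8.53232345e+01, -1.53519138e-03,
        8.72600691e+01, -4.89288319e+00]), 'qd': array([ 0.05941656,  0.01150175, -0.07598721,  0.03542958, -0.03415129,
       -0.05683378]), 'joint_efforts': array([ 1.73267701e-03, -5.70947671e+01, -5.01943946e+01,  2.05216622e-05,
        8.01601476e-03, -1.28407169e-05]), 'tool_pos': array([ 203.25857532, -564.04331878,  252.33715178]), 'tcp_rot': array([-1.79905146e+02, -6.58103597e-03,  1.98120748e+01]), 'ft_force': array([-0.19711787,  0.18196825, -0.19282497]), 'wrist_torque': array([-0.00104711,  0.01012838,  0.00613846]), 'grip_force': 0.0, 'finger_gap': 85.32544152026853}
```

View pics/top.png

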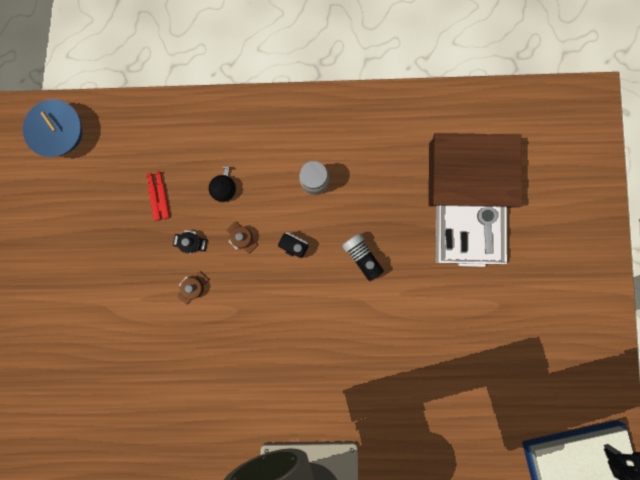

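View pics/scene.png

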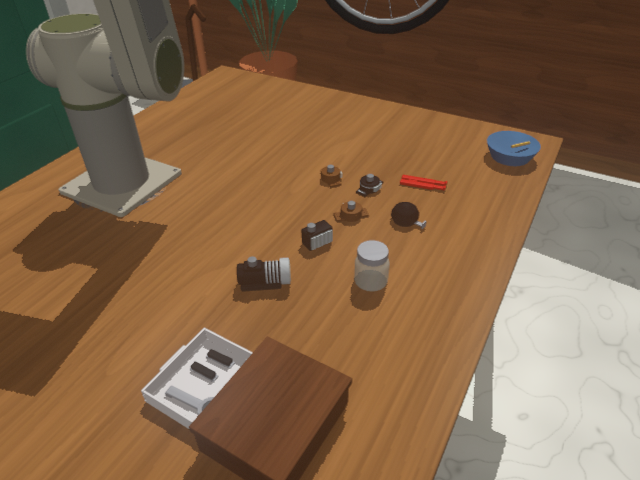

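The top view shows the headlamp button near (370,265), the tail lamp's near (297,248) and the black helmet lamp near (188,241). The brown look-alikes are at (240,237) and (190,288). I'll enlarge both views.

```bash
python3 - <<'E'
from h import *
def strip(n,cs,w=40,k=6):
    im=cv2.imread(f'pics/{n}.png')
    return np.hstack([cv2.resize(im[v-w//2:v+w//2,u-w//2:u+w//2],None,fx=k,fy=k,interpolation=cv2.INTER_CUBIC) for u,v in cs])
a=strip('top',[(370,260),(297,245),(188,241)]);b=strip('scene',[(255,270),(314,232),(370,183)])
cv2.imwrite('pics/crop.png',np.vstack([a,b]))
E
```

```text
(no output)
```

View pics/crop.png

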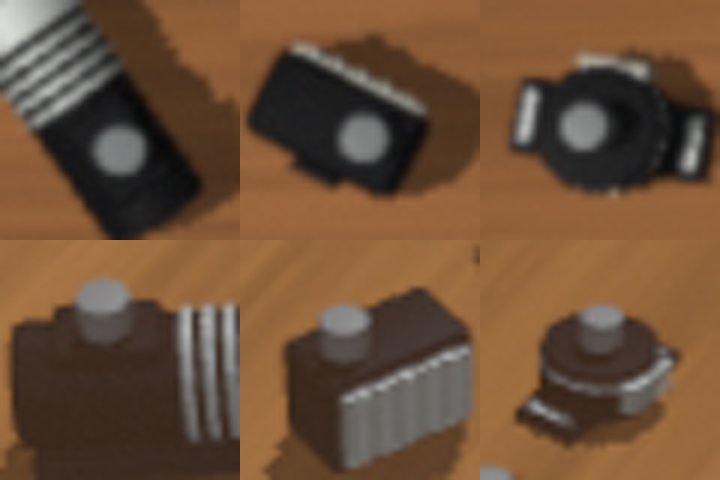

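The crops show the button tops clearly in both views. I'll compute their positions from those pixels.

```bash
cat >> h.py <<'E'
from scipy.spatial.transform import Rotation as Ro
def ray(n,u,v):
    d=np.load(f'pics/{n}.npz');K=d['mtx'];p=np.linalg.inv(K)@[u,v,1]
    return d['eye'],Ro.from_euler('xyz',d['attitude'],degrees=True).apply([p[0],-p[1],-p[2]])
def onz(n,u,v,z):
    e,d=ray(n,u,v);return e+d*(z-e[2])/d[2]
E
python3 - <<'E'
from h import *
T=[(369.4,264.3,67),(296.9,247.4,55),(184.8,241.8,37)];S=[(251.9,258.6),(311.1,224.9),(369.9,175.3)]
for (u,v,z),(a,b) in zip(T,S): print(onz('top',u,v,z).round(1),onz('scene',a,b,z).round(1))
for uv,z in (((313.5,172),80),((222,188),42),((240,237),37),((190,288),37)): print(onz('top',*uv,z).round(0))
E
```

```text
[ 509.1 -144.6   67. ] [ 508.1 -145.3   67. ]
[549.9  12.9  55. ] [549.6  11.   55. ]
[569.5 268.2  37. ] [569.2 266.3  37. ]
[712. -28.  80.]
[689. 181.  42.]
[577. 143.  37.]
[465. 257.  37.]
```

>>> {"op": "step_arm", "data": {
  "targets": [
    [[40,55,0,0,0,0],[80,110,0,0,0,0],[115,158,0,0,0,0],[140,193,0,0,0,0],[165,227,0,0,0,0],[190,261,0,0,0,0],[215,296,0,0,0,0],[240,330,0,0,0,0],[265,364,0,0,0,0],[285,392,0,0,0,0],[300,412,0,0,0,0],[305,419,0,0,0,0]]
  ],
  "fingers": 1,
  "newtons": 20
}}

```text
time: 1.1
tool_pos: [498.3, -158.2, 253.1]
tcp_rot: [-180.0, 0.0, 19.8]
ft_force: [0.4, -1.5, -0.6]
finger_gap: -0.0
grip_force: 0.0
```

>>> {"op": "step_arm", "data": {
  "targets": [
    [[0,0,-35,0,0,0],[0,0,-70,0,0,0],[0,0,-100,0,0,0],[0,0,-120,0,0,0],[0,0,-130,0,0,0],[0,0,-130,0,0,0],[0,0,-130,0,0,0]]
  ]
}}

```text
time: 1.68
tool_pos: [497.6, -160.3, 123.6]
tcp_rot: [-180.0, 0.0, 19.8]
ft_force: [0.8, -0.4, 0.0]
finger_gap: 0.2
grip_force: 0.0
```

>>> {"op": "step_arm", "data": {
  "targets": [
    [[11,15,0,0,0,0],[11,15,-15,0,0,0],[11,15,-25,0,0,0],[11,15,-25,0,0,0],[11,15,-25,0,0,0]]
  ]
}}

```text
time: 2.1
tool_pos: [508.4, -145.5, 98.6]
tcp_rot: [-180.0, 0.0, 19.8]
ft_force: [-0.0, 0.5, 0.2]
finger_gap: 0.1
grip_force: 0.0
```

```bash
python3 - <<'E'
from bench import r,vision
from h import *
o=[]
for n,u,v in (('top',369,262),('scene',252,255)):
    s=vision.snapshot(n);save(s,n+'2');o.append(cv2.resize(s['img'][v-35:v+35,u-35:u+35],None,fx=5,fy=5,interpolation=cv2.INTER_CUBIC))
cv2.imwrite('pics/c2.png',np.hstack(o));q=r.sense();print(q['tool_pos'],q['ft_force'])
E
```

```text
[ 508.99919518 -145.73764238   99.30126697] [-0.61643543  0.24682457  0.01267973]
```

View pics/c2.png

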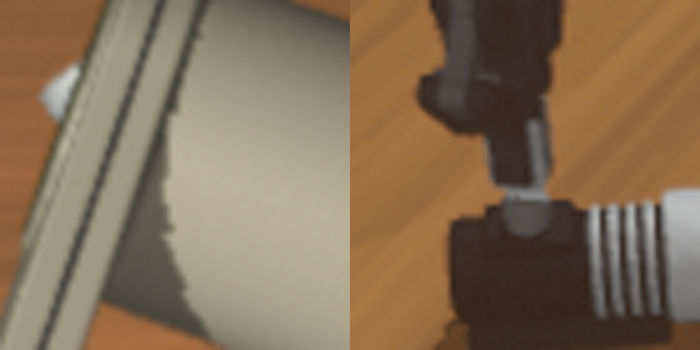

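The scene crop shows the fingertips centred just above the headlamp button, at about (525,185) in the crop. I'll press slowly.

>>> {"op": "step_arm", "data": {
  "targets": [
    [[0,0,-4,0,0,0],[0,0,-8,0,0,0],[0,0,-10,0,0,0],[0,0,-12,0,0,0],[0,0,-14,0,0,0],[0,0,-16,0,0,0],[0,0,-17,0,0,0],[0,0,-17,0,0,0]]
  ]
}}

```text
time: 2.87
tool_pos: [508.8, -145.4, 81.5]
tcp_rot: [180.0, -0.0, 19.8]
ft_force: [-1.8, -1.1, 5.5]
finger_gap: 0.0
grip_force: 3.0
```

>>> {"op": "step_arm", "data": {
  "targets": [
    [[0,0,-1,0,0,0],[0,0,-1.5,0,0,0],[0,0,-1.5,0,0,0],[0,0,-1.5,0,0,0]]
  ]
}}

```text
time: 3.2
tool_pos: [508.8, -145.4, 80.4]
tcp_rot: [180.0, -0.0, 19.8]
ft_force: [-3.0, -0.6, 7.5]
finger_gap: 0.5
grip_force: 4.0
```

>>> {"op": "step_arm", "data": {
  "targets": [
    [[0,0,5,0,0,0],[0,0,20,0,0,0],[0,0,45,0,0,0],[0,0,70,0,0,0],[0,0,70,0,0,0],[0,0,70,0,0,0]]
  ]
}}

```text
time: 3.7
tool_pos: [509.8, -145.5, 151.5]
tcp_rot: [179.9, -0.2, 19.8]
ft_force: [-0.5, -0.8, -0.3]
finger_gap: 0.1
grip_force: 0.0
```

>>> {"op": "step_arm", "data": {
  "targets": [
    [[8,31,0,0,0,0],[16,62,0,0,0,0],[24,93,0,0,0,0],[32,124,0,0,0,0],[38,147,0,0,0,0],[41,157,0,0,0,0],[41,157,0,0,0,0],[41,157,-30,0,0,0],[41,157,-50,0,0,0],[41,157,-60,0,0,0],[41,157,-60,0,0,0],[41,157,-60,0,0,0]]
  ]
}}

```text
time: 4.7
tool_pos: [548.9, 10.9, 89.3]
tcp_rot: [-180.0, 0.1, 19.8]
ft_force: [0.2, 0.1, 0.3]
finger_gap: -0.1
grip_force: 0.0
```

```bash
python3 - <<'E'
from bench import r,vision
from h import *
o=[]
for u,v in ((252,260),(312,225)):
    s=vision.snapshot('scene');o.append(cv2.resize(s['img'][v-35:v+35,u-35:u+35],None,fx=5,fy=5,interpolation=cv2.INTER_CUBIC))
cv2.imwrite('pics/c3.png',np.hstack(o));q=r.sense();print(q['tool_pos'],q['ft_force'])
E
```

```text
[550.49307588  11.09049726  91.13428098] [ 0.90089426 -0.45249322  0.15952559]
```

View pics/c3.png

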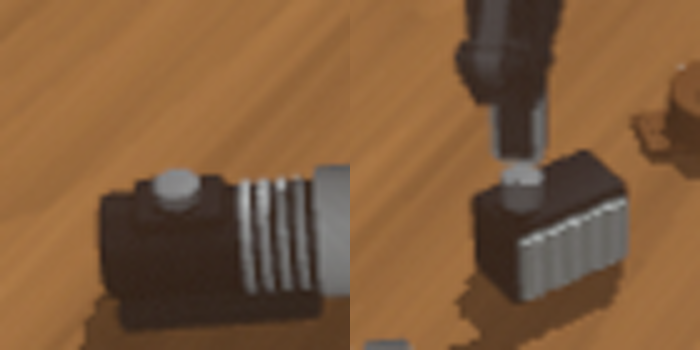

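The headlamp button now stands clearly lower, and the fingertips are over the tail lamp button (crop 520,165). I'll press that one next.

>>> {"op": "step_arm", "data": {
  "targets": [
    [[0,0,-6,0,0,0],[0,0,-10,0,0,0],[0,0,-12,0,0,0],[0,0,-14,0,0,0],[0,0,-16,0,0,0],[0,0,-18,0,0,0],[0,0,-20,0,0,0],[0,0,-21,0,0,0],[0,0,-22,0,0,0],[0,0,-22,0,0,0],[0,0,-22,0,0,0]]
  ]
}}

```text
time: 5.72
tool_pos: [549.8, 11.7, 68.4]
tcp_rot: [180.0, -0.0, 19.8]
ft_force: [-3.9, -0.5, 8.1]
finger_gap: -0.2
grip_force: 4.1
```

>>> {"op": "step_arm", "data": {
  "targets": [
    [[0,0,5,0,0,0],[0,0,20,0,0,0],[0,0,45,0,0,0],[0,0,70,0,0,0],[0,0,70,0,0,0],[0,0,70,0,0,0]]
  ]
}}

```text
time: 6.22
tool_pos: [551.1, 11.8, 139.7]
tcp_rot: [179.9, -0.2, 19.8]
ft_force: [-0.0, -0.2, -0.9]
finger_gap: 0.1
grip_force: 0.0
```

>>> {"op": "step_arm", "data": {
  "targets": [
    [[3,30,0,0,0,0],[6,60,0,0,0,0],[8,90,0,0,0,0],[10,120,0,0,0,0],[12,150,0,0,0,0],[14,180,0,0,0,0],[17,210,0,0,0,0],[19,240,0,0,0,0],[19.5,255,0,0,0,0],[19.5,255,0,0,0,0],[19.5,255,0,0,0,0]]
  ]
}}

```text
time: 7.13
tool_pos: [568.3, 266.9, 136.3]
tcp_rot: [180.0, 0.1, 19.9]
ft_force: [-0.6, 0.0, -0.4]
finger_gap: -0.0
grip_force: 0.0
```

>>> {"op": "step_arm", "data": {
  "targets": [
    [[0,0,-30,0,0,0],[0,0,-55,0,0,0],[0,0,-70,0,0,0],[0,0,-76,0,0,0],[0,0,-76,0,0,0],[0,0,-76,0,0,0]]
  ]
}}

```text
time: 7.63
tool_pos: [569.5, 265.8, 62.1]
tcp_rot: [180.0, 0.0, 19.8]
ft_force: [0.4, -0.1, 0.2]
finger_gap: 0.0
grip_force: 0.0
```

```bash
python3 - <<'E'
from bench import r,vision
from h import *
o=[]
for u,v in ((312,225),(370,175)):
    s=vision.snapshot('scene');o.append(cv2.resize(s['img'][v-35:v+35,u-35:u+35],None,fx=5,fy=5,interpolation=cv2.INTER_CUBIC))
cv2.imwrite('pics/c4.png',np.hstack(o));q=r.sense();print(q['tool_pos'],q['ft_force'])
E
```

```text
[570.39449301 266.66106602  63.55615239] [-0.33625096 -0.03445321  0.72429894]
```

View pics/c4.png

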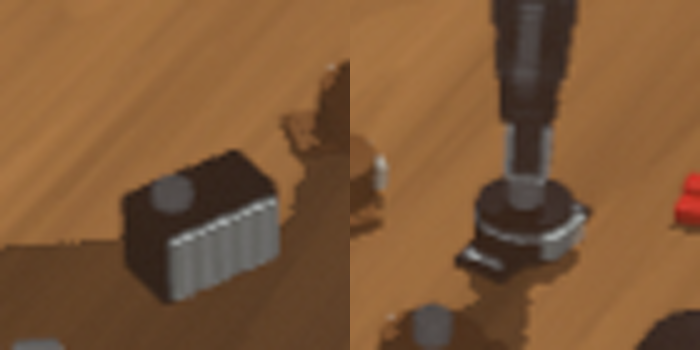

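The tail lamp button is down and the fingertips are over the black helmet lamp button (crop 525,185).

>>> {"op": "step_arm", "data": {
  "targets": [
    [[0,0,-2,0,0,0],[0,0,-4,0,0,0],[0,0,-6,0,0,0],[0,0,-8,0,0,0],[0,0,-10,0,0,0],[0,0,-11,0,0,0],[0,0,-12,0,0,0],[0,0,-12,0,0,0],[0,0,-12,0,0,0]]
  ]
}}

```text
time: 8.48
tool_pos: [569.8, 267.0, 50.8]
tcp_rot: [180.0, -0.1, 19.8]
ft_force: [-0.2, -0.6, 7.9]
finger_gap: -0.5
grip_force: 3.8
```

>>> {"op": "step_arm", "data": {
  "targets": [
    [[0,0,5,0,0,0],[0,0,20,0,0,0],[0,0,45,0,0,0],[0,0,80,0,0,0],[0,0,120,0,0,0],[0,0,150,0,0,0],[0,0,150,0,0,0],[0,0,150,0,0,0]]
  ]
}}

```text
time: 9.15
tool_pos: [570.4, 267.4, 202.7]
tcp_rot: [-180.0, -0.3, 19.8]
ft_force: [-0.6, 0.2, -1.0]
finger_gap: 0.0
grip_force: 0.0
```

```bash
python3 - <<'E'
from bench import r,vision
from h import *
o=[]
s=vision.snapshot('scene')
for u,v in ((252,260),(312,225),(370,180)):
    o.append(cv2.resize(s['img'][v-25:v+25,u-25:u+25],None,fx=5,fy=5,interpolation=cv2.INTER_CUBIC))
cv2.imwrite('pics/c5.png',np.hstack(o));q=r.sense();print(q['tool_pos'],q['ft_force'])
E
```

```text
[569.19351632 266.88907939 200.14650253] [ 0.1408739  -0.51217493 -0.65546772]
```

View pics/c5.png

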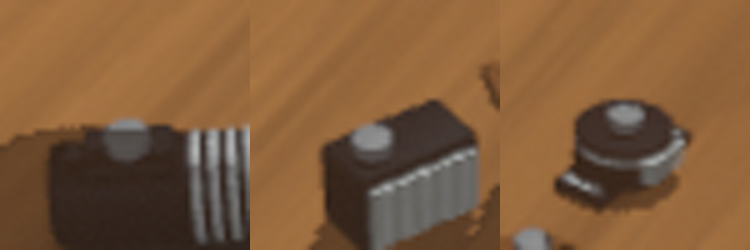

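All three buttons are down, the lamps are in place and the arm is clear.

```bash
python3 -c "
from bench import r
print(r.hand_in())"
```

```text
the job is handed in; nothing more can be done
None
```

I pressed the headlamp, tail lamp and helmet lamp buttons in that order. The last pictures show all three staying down and the lamps in place, the peak readings at the presses were about 8 N, and the job is handed in (no verdict was returned).

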